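# Set the rework cradle to a circuit board with its knurled wheel

### The arm

A 6-joint arm with a two-finger parallel gripper is mounted at the origin on a cart in front of the work surface, level with it; the furniture and walls round the work are solid. World frame = base frame: x ahead of the robot, y to its left, z up, the work surface at z = 0. Lengths are in m, angles in degrees, forces in N, time in s.
With the tool pointing down it reaches from about 0.375 to 0.9 m from the base axis. Payload 3.1 kg.
Tool frame: the origin (TCP) lies midway between the tips of the shut fingers; the grasp point (between the pads) lies 19 mm behind it; z points along the fingers, y is the line along which they close (so a half turn about z gives the same grasp; the last joint's range is limited). The gripper opens to 87 mm and grips with 3 to 60 N. Pads are 19 mm wide; open, the fingers measure 117 mm over their backs; the gripper's body (75 mm by 190 mm) begins 51 mm behind the grasp point.
Start: joints at [-87.004, 30.224, 82.088, -0, 67.689, -10.227], TCP at [0.143, -0.608, 0.186] pointing down, gripper open.
Joint ranges: [-176.69, 176.69], [-43.24, 126.21], [12.49, 139.97], [-82, 262], [0, 151.66], [-163.58, 163.58]. Speed limits (degrees/s): [159.86, 159.86, 180, 180, 180, 180].

### API

Orientations are given as a 3x3 rotation matrix whose columns are the frame's x, y, z axes.
In Python, from rig import read_state, capture, camera_info, hand_in gives the robot as it stands.
- The arm moves only by the tool drive_tool, never from a script. Its argument "motion" is a list of rows, each a list of 2 entries, a list of its own where there are three numbers: the shift along the tool's x, y, z in mm, then the turn, a rotation vector about the tool's x, y, z in rad. A call has 1 to 5 rows; each row shifts and turns the commanded pose from where the row before left it, along the tool's axes as they then stand; what a row does not reach is not made up. A row lasts 1/10 s, in which the tool goes at most 50 mm and 8.59 degrees, less where a joint would pass 70% of its speed; a pose out of reach is approached as far as the arm can. A call is refused whole if a number of a shift passes 50 or a number of a turn 0.15, either way. A call with a gripper value outside its range is refused whole. "gripper" is the opening, from 0 (shut) to 1 (fully open), set as the call begins (left out, the last holds). The fingers move at their own pace and stop on an object; the grip force is fixed at half the most. Time passes only in rows, so rows that do not move let the fingers close. It gives the time, the measured TCP pose, the force, the opening and the grip force at its end, in the units of the state.
- read_state(): the state, without advancing time (a new reading comes with each control period).
- capture(name): name is "scene" or "top"; returns the picture (420x560x3 uint8, red, green, blue); there is no depth.
- camera_info(name): a dict with "fovy" (degrees; the focal length in pixels is half the picture's height over the tangent of half this angle, whatever the lens; pixels are square), "cx", "cy" (the principal point, pixels), "xyz" and "orientation" of the camera in the world. Camera axes: x right, y down, z forward; pixel columns grow to the right and rows downward; lengths in m; the calibration is good to about 2 mm. A picture is of the moment at which its call begins. camera_info takes no time and is no camera call.
- hand_in(): hands the job in; it is judged then, once.
The state is a dict: "time_s": time; "joint_positions": joint angles; "qvel": joint speeds; "tau": joint torques, N m; "position": TCP position; "tcp_rot": TCP orientation; "force": force on the tool from outside, world axes, zero at the start; "moment": the same for the moment, N m; "opening": opening from 0.0 (shut) to 1.0 (fully open); "grasp_force": force on a finger pad.
Only numpy, scipy, OpenCV 4.12 (cv2) and the standard library are available. Lean on these libraries where they do the work, as an engineer would, in place of code of your own. Each camera call takes 0.05 s, during which the arm holds its last target. There are 200 camera calls.

### The job

Get the green circuit board ready in the rework cradle, using only the fingertips and lifting nothing. While the moving jaw is still open, push the board back until its far edge is home against the fixed jaw. Then roll the knurled wheel under a fingertip (its top goes to the right as seen from the front, wheel end) until the pointer on the moving jaw stands level with the gauge mark on the scale: that leaves the board the play it needs when it is heated, so do not clamp it, and let only the wheel drive the jaw, never a push on the jaw itself.

Things in the scene. Friction and masses are not known exactly. Their poses are not given: they have to be found in the camera images.
- cradle: Rework cradle, fixed on the bench: aluminium base 152 x 116 mm, grey front block, grey fixed jaw at the back. Origin under its centre, on the bench; x from the knurled wheel (front) to the fixed jaw (back), y left, z up. In this frame: front block x -0.066 to -0.052, top z 0.038; fixed jaw x 0.062 to 0.080, top z 0.051; scale bar on the left, y 0.045 to 0.058, top z 0.043.
- strips (a point): Point midway between the two steel support strips that carry the board, level with their tops: 0, 0, 0.042 in the cradle's frame. The strips run along x at y = +0.017 and -0.017, 4 mm wide and 4 mm thick; the 30 mm between them is open down to the moving jaw's cross bar (top z 0.034). Axes as the cradle.
- fixed_jaw_face (a point): Middle of the face of the fixed jaw at the height of the board's underside: 0.062, 0, 0.042 in the cradle's frame. Axes as the cradle.
- board: Loose green circuit board, 48 mm along its x, 62 mm along its y, 2 mm thick, parts on top to 10 mm; 20 to 42 g. Origin: centre of its underside. Lies on the strips, its x about along the cradle's x (within 0.05 rad), far edge 3 to 7 mm short of the fixed jaw. Home: centre 24 mm in front of that jaw's face. A finger lowered between the lips of the moving jaw reaches its near edge.
- moving_jaw: Moving jaw: two upright grey lips at y +0.027 and -0.027, each 8 mm thick along x and 12 mm wide (42 mm free between them), z 0.034 to 0.052, on a cross bar 14 mm thick along x (all in the cradle's frame). Origin on the bench plane under the middle of the lips; axes as the cradle. The faces towards the board are 4 mm further along +x; at the mark they are 50 mm from the fixed jaw.
- jaw_travel (a joint): Travel of the moving jaw along the cradle's +x, in m: 0 fully open, 0.020 pointer level with the gauge mark, 0.0245 end stop. Starts between 0.003 and 0.009. Driven by the wheel's screw: 3 mm per rad, 18.8 mm per turn; stays where it is left.
- index_tip (a point): Tip of the small steel pointer on the left of the moving jaw, pointing at the scale. Axes as the cradle.
- gauge_mark (a point): Tip of the dark knife-edge gauge mark clamped on the scale bar, pointing inward at the pointer's path; tip meets tip (1.5 mm apart sideways) when the jaw is set. Axes as the cradle.
- adjuster (a joint): Turn of the knurled wheel in rad; grows as the jaw closes, and then the top of the wheel moves towards the cradle's -y (to the right as seen from the wheel end). Starts between 1 and 3, at the gauge mark it reads 6.67. Turns with about 0.03 N m of friction, without spring back.
- wheel_centre (a point): Centre of the knurled steel wheel: radius 22 mm, rim 14 mm wide along the cradle's x, axis along the cradle's x, at -0.084, 0, 0.026 in the cradle's frame, so its top is at z = 0.048, open above and on both sides.
- tweezers: Bystander: black bent tweezers, 13 x 123 x 9 mm, lying to the right of the cradle. Leave alone.
- battery: Bystander: 9 V block battery, 50 x 27 x 18 mm, lying to the left of the cradle. Leave alone.
- syringe: Bystander: yellow flux syringe, 18 x 110 x 18 mm. Leave alone.
- marker: Bystander: grey marker pen, 12 x 134 x 12 mm, between the cradle and the robot. Leave alone.
- meter: Bystander: hand multimeter, 140 x 80 x 44 mm, on the left. Leave alone.
- wick: Bystander: small yellow reel of desoldering wick, 50 x 48 x 9 mm. Leave alone.
There are look-alikes about, which are no part of the job. Leave any orange look-alike of the board alone.

How it is judged (in metres and radians):
On the way, in this order (a step that is already met when the one before it is completed fails the run):
1. with the jaw still open (pointer at least 5 mm short of the mark), the board is pushed home: its far edge within 1.5 mm of the fixed jaw (x of board in the frame of cradle above 0.0365 m and x of index_tip in the frame of gauge_mark below -0.005 m), for 0.2 s.
2. the wheel has brought the pointer to within 1.5 mm of the gauge mark (x of index_tip in the frame of gauge_mark between -0.0015 and 0.0015 m), for 0.2 s.
At the end, for the whole second after the job is handed in: The pointer of the moving jaw is within 1.5 mm of the gauge mark and at rest; the board lies flat on the support strips, its far edge within 2 mm of the fixed jaw and its middle within 12 mm of the cradle's centre line (all of step 2 and velocity of joint jaw_travel between -0.001 and 0.001 m/s and x of board in the frame of cradle above 0.036 m and y of board in the frame of cradle between -0.012 and 0.012 m and z of board in the frame of cradle between 0.04 and 0.044 m and angle between board's own z axis and vertical below 0.06 rad and linear speed of board below 0.005 m/s); the robot touches nothing.
It fails at once if the board is lifted more than 8 mm off the support strips (z of board in the frame of cradle above 0.05 m).
It fails at once if the moving jaw is pushed directly by the fingers with more than 5 N (contact force between the fingers and moving_jaw above 5 N).
It fails at once if the board is clamped by the moving jaw with more than 8 N (contact force between moving_jaw and board above 8 N).
It fails at once if a bystander is lifted or moved more than 25 mm (distance of any of tweezers, battery, syringe, marker, meter, wick from where it was at the start of the episode above 0.025 m).
It also fails if it takes over 48 s, if anything falls off the work surface, if the arm or the gripper's body presses on something with over 40 N, if the wrist force passes 120 N, or if a joint passes its speed limit or range.

## Working session

There is one attempt and no reset: what is moved stays moved. The work goes in short steps, Python scripts to look and compute and a tool call to move; the robot and the scene stay as the last step left them, time stands still between calls to the robot, and variables do not carry over. Pictures are saved under pics/ and viewed, at most 10 in all, crops included, and the job is handed in when it is done.

Besides the shell and the picture viewer there is one more tool, called after "Call:" by a JSON object that holds its "name" and its "arguments". drive_tool: Moves the arm, as the interface text tells. Its arguments: {"type":"object","properties":{"motion":{"type":"array","items":{"type":"array"}},"gripper":{"type":"number"}},"required":["motion"]}

```bash
mkdir -p pics; ls; python3 - <<'E'
from rig import *
import cv2
for n in("scene","top"):
    im=capture(n);cv2.imwrite(f"pics/{n}0.png",im[:,:,::-1]);print(camera_info(n))
s=read_state();print(s)
E
```

```text
pics
{'fovy': 47.21976634831992, 'cx': 284.26972249999767, 'cy': 206.12522319836967, 'xyz': array([-0.29664599,  0.48389248,  0.59080546]), 'orientation': array([[-0.46805221, -0.45285526,  0.75884731],
       [-0.88346295,  0.21986776, -0.41370446],
       [ 0.02050218, -0.86404877, -0.50299044]])}
{'fovy': 54.762445804851346, 'cx': 276.75670111060106, 'cy': 208.7221671156278, 'xyz': array([0.31881032, 0.04898277, 1.16849654]), 'orientation': array([[ 0.01194289, -0.98303733,  0.18301634],
       [-0.99970061, -0.01564744, -0.0188109 ],
       [ 0.02135555, -0.18273689, -0.98292989]])}
{'time_s': 0.1, 'joint_positions': array([-8.70042544e+01,  3.02735166e+01,  8.21487845e+01,  9.53856804e-04,
        6.76889609e+01, -1.02275073e+01]), 'qvel': array([-0.01882702, -0.16187759, -0.17559098, -0.10734886,  0.10205292,
        0.03279707]), 'tau': array([ 3.88824019e-04, -4.40983808e+01, -1.77152306e+01,  6.34548068e-02,
        5.33828465e-02, -5.27653697e-05]), 'position': array([ 0.14295946, -0.60768703,  0.18467232]), 'tcp_rot': array([[ 9.73487613e-01,  2.28739720e-01, -8.61059294e-05],
       [ 2.28739453e-01, -9.73485747e-01,  1.94003783e-03],
       [ 3.59940814e-04, -1.90829862e-03, -9.99998114e-01]]), 'force': array([-0.52482826, -0.23519911,  0.65814439]), 'moment': array([-0.03416352,  0.00949841,  0.04635817]), 'grasp_force': 0.0, 'opening': 1.0036155363118395}
```

View pics/scene0.png

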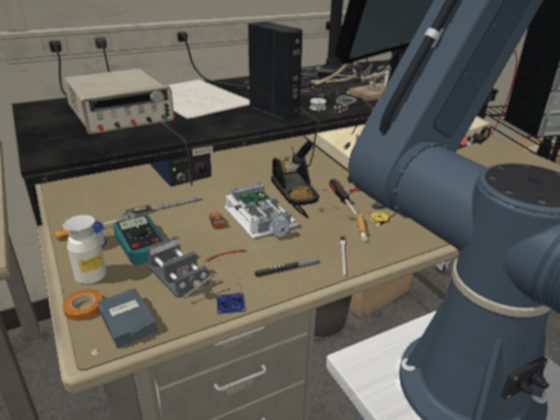

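View pics/top0.png

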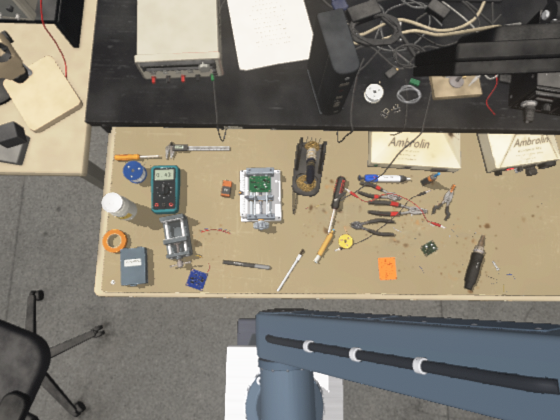

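The cradle is at about (262,197) in the top view, with the green board at (260,184) on it. In the scene view it is at (258,210). The orange board at (388,268) and the blue one at (198,280) are look-alikes. The vise at (178,240) is not the cradle. I'll confirm with an enlarged crop.

```bash
python3 - <<'E'
import cv2,numpy as np
a=cv2.imread("pics/top0.png")[160:240,230:300]; b=cv2.imread("pics/scene0.png")[175:245,215:305]
a=cv2.resize(a,None,fx=5.6,fy=5.6,interpolation=cv2.INTER_CUBIC)[:448,:392]
b=cv2.resize(b,None,fx=4.4,fy=4.4,interpolation=cv2.INTER_CUBIC)
o=np.zeros((448,790,3),np.uint8);o[:a.shape[0],:392]=a;o[:b.shape[0],394:394+b.shape[1]]=b[:,:396]
cv2.imwrite("pics/crop0.png",o)
E
```

```text
(no output)
```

View pics/crop0.png

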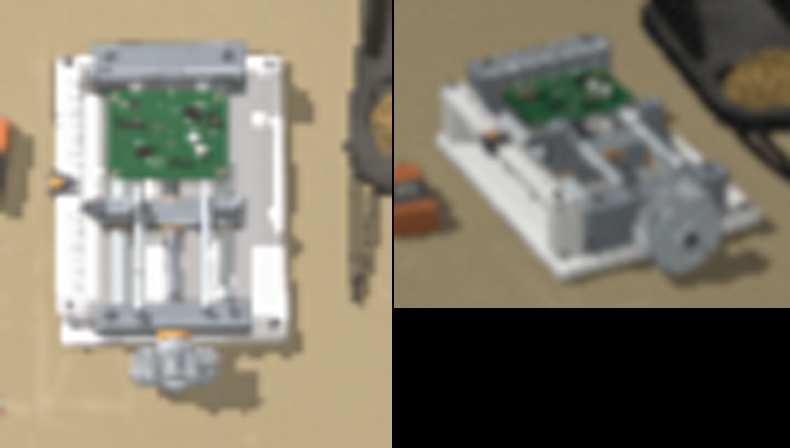

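```bash
cat > h.py <<'E'
import numpy as np
from rig import camera_info
from scipy.optimize import least_squares
def proj(P,n="top"):
    c=camera_info(n);f=210/np.tan(np.radians(c["fovy"]/2))
    q=(np.atleast_2d(P)-c["xyz"])@c["orientation"]
    return q[:,:2]/q[:,2:]*f+[c["cx"],c["cy"]]
def toworld(P,p):
    c,s=np.cos(p[2]),np.sin(p[2]);P=np.atleast_2d(P)
    return np.c_[P[:,0]*c-P[:,1]*s+p[0],P[:,0]*s+P[:,1]*c+p[1],P[:,2]]
def ray(u,v,z,n="top"):
    c=camera_info(n);f=210/np.tan(np.radians(c["fovy"]/2))
    d=c["orientation"]@np.array([(u-c["cx"])/f,(v-c["cy"])/f,1]);return c["xyz"]+d*(z-c["xyz"][2])/d[2]
E
cat > fit.py <<'E'
from h import *
C=np.array([[62,344],[287,341],[286,58],[168,43.5],[168,88],[174,320],[175,365]])
M=np.array([[-.076,.058,0],[-.076,-.058,0],[.076,-.058,.008],[.080,0,.051],[.062,0,.042],[-.066,0,.038],[-.084,0,.026]])
U=C/5.6+[230,160]
S=np.array([[560,278],[684,227],[470,65],[607,40]]) # scene: base front-left bottom, wheel centre, fixed jaw top front left?
Us=(S-[394,0])/4.4+[215,175]
r=least_squares(lambda p:(proj(toworld(M,p))-U).ravel(),[.45,.05,0])
p=r.x;print(p,np.round(r.fun.reshape(-1,2),1))
print("scene check",proj(toworld([[-.076,.058,0],[-.091,0,.026]],p),"scene"),Us[:2])
R=lambda x,y,z:(ray(x/5.6+230,y/5.6+160,z)-[p[0],p[1],0])@np.array([[np.cos(p[2]),-np.sin(p[2]),0],[np.sin(p[2]),np.cos(p[2]),0],[0,0,1]])
for q in [(107,93,.044),(229,93,.044),(109,178,.044),(228,181,.044),(173,195,.052),(86,209,.043),(72,183,.045)]:print(q,np.round(R(*q),4))
E
python3 fit.py
```

```text
[0.56956514 0.07355973 0.03393692] [[ 0.3  1.9]
 [ 0.   1.7]
 [-1.   1.1]
 [ 0.2 -1.5]
 [ 0.4 -2.5]
 [ 0.   0.3]
 [-0.  -0.8]]
scene check [[253.15671575 240.91339372]
 [280.03272264 227.32395716]] [[252.72727273 238.18181818]
 [280.90909091 226.59090909]]
(107, 93, 0.044) [0.0519 0.0323 0.044 ]
(229, 93, 0.044) [ 0.0509 -0.0299  0.044 ]
(109, 178, 0.044) [0.0074 0.0318 0.044 ]
(228, 181, 0.044) [ 0.0048 -0.0285  0.044 ]
(173, 195, 0.052) [-0.0038 -0.0006  0.052 ]
(86, 209, 0.043) [-0.0083  0.0436  0.043 ]
(72, 183, 0.045) [0.0049 0.0504 0.045 ]
```

```bash
python3 - <<'E'
import cv2,numpy as np
from h import *
im=cv2.imread("pics/top0.png").astype(int)
g=im[:,:,1]-im[:,:,2]
print("green rows",[(v,int(g[v,251:269].mean())) for v in range(172,196)])
print("green cols",[(u,int(g[178:190,u].mean())) for u in range(245,275)])
for c in ((248,271),(258,264)): print("gray rows",[(v,int(im[v,c[0]:c[1]].mean())) for v in range(163,236)])
p=[.5696,.0736,.034]
P=np.array([[.080,0,.051],[.062,0,.051],[.062,0,.042],[-.052,0,.038],[-.066,0,.038],[-.076,0,0],[-.077,0,.048],[-.091,0,.048],[.076,.058,.008],[-.076,-.058,0],[.038,0,.044],[-.01,0,.044]])
print(np.round(proj(toworld(P,p)),1).tolist())
a=cv2.imread("pics/top0.png")[160:235,235:290]
a=cv2.resize(a,None,fx=8,fy=8,interpolation=cv2.INTER_CUBIC)
Q=lambda l:((proj(toworld(l,p))-[235,160]+.5)*8).astype(int)
def box(x0,x1,y0,y1,z,c):cv2.polylines(a,[Q([[x0,y0,z],[x1,y0,z],[x1,y1,z],[x0,y1,z]])],True,c,1)
box(-.076,.076,-.058,.058,0,(0,0,255));box(-.066,-.052,-.04,.04,.038,(255,0,0));box(.062,.08,-.04,.04,.051,(0,255,255));box(-.091,-.077,-.01,.01,.048,(255,0,255));box(-.076,.076,.045,.058,.043,(0,255,0))
cv2.imwrite("pics/ov.png",a)
E
```

```text
green rows [(172, 6), (173, 3), (174, 1), (175, 4), (176, 32), (177, 46), (178, 38), (179, 37), (180, 37), (181, 31), (182, 30), (183, 39), (184, 42), (185, 40), (186, 36), (187, 35), (188, 38), (189, 40), (190, 47), (191, 41), (192, 7), (193, 0), (194, 0), (195, 0)]
green cols [(245, -1), (246, -1), (247, -2), (248, 3), (249, 27), (250, 44), (251, 40), (252, 41), (253, 40), (254, 31), (255, 34), (256, 38), (257, 41), (258, 42), (259, 46), (260, 42), (261, 42), (262, 42), (263, 35), (264, 25), (265, 21), (266, 32), (267, 35), (268, 38), (269, 43), (270, 29), (271, 2), (272, -3), (273, -2), (274, -2)]
gray rows [(163, 168), (164, 168), (165, 169), (166, 168), (167, 157), (168, 164), (169, 163), (170, 162), (171, 169), (172, 180), (173, 151), (174, 117), (175, 116), (176, 103), (177, 98), (178, 102), (179, 95), (180, 89), (181, 91), (182, 90), (183, 98), (184, 104), (185, 101), (186, 101), (187, 94), (188, 93), (189, 92), (190, 97), (191, 104), (192, 155), (193, 182), (194, 189), (195, 184), (196, 170), (197, 158), (198, 144), (199, 145), (200, 131), (201, 162), (202, 182), (203, 189),
[... 748 characters left out ...]
9), (194, 161), (195, 174), (196, 173), (197, 172), (198, 172), (199, 173), (200, 137), (201, 152), (202, 163), (203, 163), (204, 179), (205, 192), (206, 195), (207, 195), (208, 193), (209, 196), (210, 196), (211, 196), (212, 186), (213, 173), (214, 169), (215, 167), (216, 169), (217, 171), (218, 134), (219, 155), (220, 175), (221, 195), (222, 178), (223, 164), (224, 165), (225, 167), (226, 168), (227, 148), (228, 157), (229, 128), (230, 113), (231, 132), (232, 160), (233, 167), (234, 167), (235, 167)]
[[260.2, 166.2], [260.3, 172.3], [260.4, 173.2], [261.0, 212.5], [261.1, 217.4], [261.3, 222.9], [261.1, 220.7], [261.1, 225.7], [240.9, 172.0], [281.2, 222.5], [260.5, 181.1], [260.7, 197.6]]
```

View pics/ov.png

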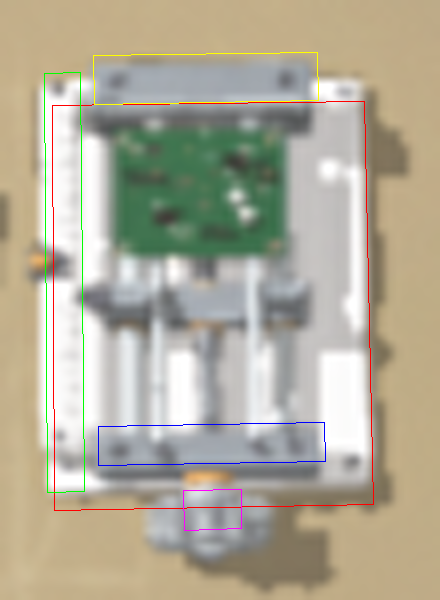

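Call:
{"name": "drive_tool", "arguments": {"motion": [[[31,-31.6,0],[0,0,0]],[[31,-31.6,0],[0,0,0]],[[31,-31.6,0],[0,0,0]],[[31,-31.6,0],[0,0,0]],[[31,-31.6,0],[0,0,0]]], "gripper": 0}}

```text
time_s: 0.6
position: [0.2583, -0.4172, 0.1852]
tcp_rot: [[0.974, 0.228, -0.0], [0.228, -0.974, 0.001], [0.0, -0.001, -1.0]]
force: [0.7, 0.5, 0.4]
opening: 0.629
grasp_force: 0.0
```

Call:
{"name": "drive_tool", "arguments": {"motion": [[[31,-31.6,0],[0,0,0]],[[31,-31.6,0],[0,0,0]],[[31,-31.6,0],[0,0,0]],[[31,-31.6,0],[0,0,0]],[[31,-31.6,0],[0,0,0]]]}}

```text
time_s: 1.1
position: [0.3729, -0.2281, 0.1855]
tcp_rot: [[0.974, 0.228, -0.0], [0.228, -0.974, 0.0], [-0.0, -0.0, -1.0]]
force: [0.4, 0.5, 0.3]
opening: 0.174
grasp_force: 0.0
```

Call:
{"name": "drive_tool", "arguments": {"motion": [[[31,-31.6,0],[0,0,0]],[[31,-31.6,0],[0,0,0]],[[31,-31.6,0],[0,0,0]],[[31,-31.6,0],[0,0,0]],[[31,-31.6,0],[0,0,0]]]}}

```text
time_s: 1.6
position: [0.4877, -0.0388, 0.1854]
tcp_rot: [[0.973, 0.229, -0.0], [0.229, -0.973, 0.0], [-0.0, -0.0, -1.0]]
force: [0.7, -1.1, -0.5]
opening: 0.007
grasp_force: 0.0
```

Call:
{"name": "drive_tool", "arguments": {"motion": [[[31,-31.6,0],[0,0,0]],[[31,-31.6,0],[0,0,0]],[[31,-31.6,0],[0,0,0]],[[0,0,0],[0,0,-0.1375]],[[0,0,0],[0,0,-0.1375]]]}}

```text
time_s: 2.1
position: [0.5562, 0.0747, 0.1849]
tcp_rot: [[0.871, 0.492, -0.001], [0.492, -0.871, 0.0], [-0.001, -0.001, -1.0]]
force: [-0.1, 0.4, -1.2]
opening: 0.006
grasp_force: 0.0
```

Call:
{"name": "drive_tool", "arguments": {"motion": [[[0,0,0],[0,0,-0.1375]],[[0,0,0],[0,0,-0.1375]],[[0,0,0],[0,0,-0.1375]],[[0,0,0],[0,0,-0.1375]],[[0,0,0],[0,0,-0.1375]]]}}

```text
time_s: 2.6
position: [0.5556, 0.073, 0.1851]
tcp_rot: [[0.363, 0.932, -0.001], [0.932, -0.363, 0.0], [-0.0, -0.001, -1.0]]
force: [-0.2, 0.5, 0.9]
opening: 0.004
grasp_force: 0.0
```

Call:
{"name": "drive_tool", "arguments": {"motion": [[[0,0,0],[0,0,-0.1375]],[[0,0,0],[0,0,-0.1375]],[[0,0,0],[0,0,-0.1375]],[[0,0,30],[0,0,0]],[[0,0,30],[0,0,0]]]}}

```text
time_s: 3.1
position: [0.5569, 0.073, 0.1256]
tcp_rot: [[-0.035, 0.999, 0.003], [0.999, 0.035, -0.0], [-0.0, 0.003, -1.0]]
force: [0.0, -0.1, -0.9]
opening: 0.004
grasp_force: 0.0
```

Call:
{"name": "drive_tool", "arguments": {"motion": [[[0,0,30],[0,0,0]],[[0,0,25],[0,0,0]],[[0,0,0],[0,0,0]]]}}

```text
time_s: 3.4
position: [0.5526, 0.0731, 0.0671]
tcp_rot: [[-0.035, 0.999, -0.009], [0.999, 0.035, 0.001], [0.001, -0.009, -1.0]]
force: [-0.1, 0.9, 0.8]
opening: 0.004
grasp_force: 0.0
```

```bash
python3 - <<'E'
import cv2,numpy as np
from h import *
from rig import *
s=read_state();print(s["position"],s["force"])
p=[.5685,.0746,.034]
im=capture("scene");cv2.imwrite("pics/scene1.png",im[:,:,::-1])
t=capture("top");cv2.imwrite("pics/top1.png",t[:,:,::-1])
def ov(n,img,x0,x1,y0,y1,k):
    a=cv2.resize(img[y0:y1,x0:x1,::-1].copy(),None,fx=k,fy=k,interpolation=cv2.INTER_CUBIC)
    def box(xa,xb,ya,yb,z,c):
        q=((proj(toworld([[xa,ya,z],[xb,ya,z],[xb,yb,z],[xa,yb,z]],p),n)-[x0,y0]+.5)*k).astype(int);cv2.polylines(a,[q],True,c,1)
    box(-.072,.080,-.058,.058,0,(0,0,255));box(-.066,-.052,-.04,.04,.038,(255,0,0));box(.062,.08,-.04,.04,.051,(0,255,255));box(-.091,-.077,-.01,.01,.048,(255,0,255));box(-.072,.080,.045,.058,.043,(0,255,0))
    box(-.072,.08,-.017,.017,.042,(255,255,0))
    return a
a=ov("scene",im,212,300,168,248,7)
b=a
cv2.imwrite("pics/ov1.png",b[:600,:800])
E
```

```text
[0.55263342 0.07310948 0.0670987 ] [-0.14747649  0.89482146  0.77148329]
```

View pics/ov1.png

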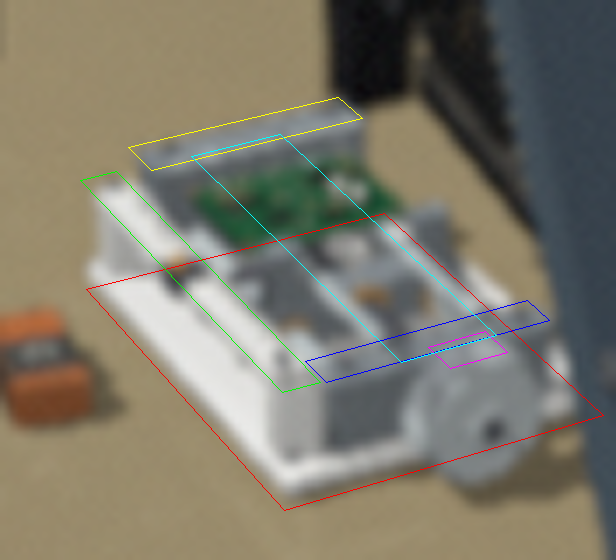

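```bash
python3 - <<'E'
import cv2,numpy as np
from h import *
print(proj([[.5526,.0731,.067],[.5526,.0731,.11]],"scene"),proj([[.5526,.0731,.067]]))
a=cv2.imread("pics/scene1.png")[100:260,200:360];b=cv2.imread("pics/top1.png")[140:300,200:330]
cv2.imwrite("pics/v2.png",np.hstack([cv2.resize(a,(440,440)),cv2.resize(b,(358,440))]))
E
```

```text
[[264.07302239 196.17988109]
 [264.06046008 179.0761088 ]] [[260.59616732 198.30046378]]
```

View pics/v2.png

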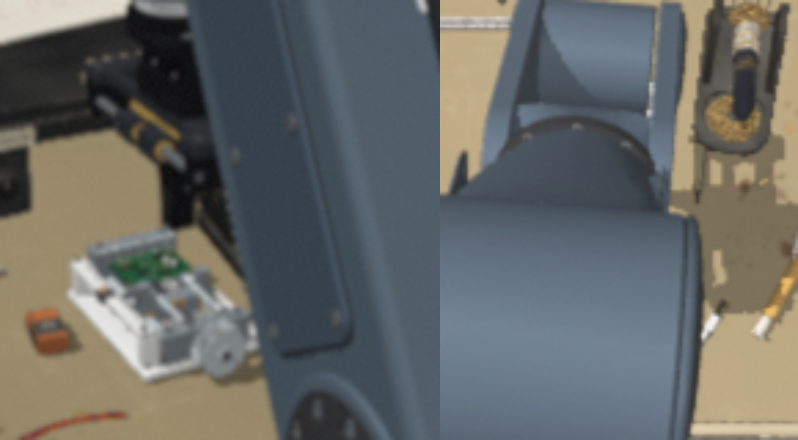

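The fingertip shows at scene (264,182), but I expected (264,196). I'll take another picture to find out why.

```bash
python3 - <<'E'
import cv2,numpy as np
from h import *
from rig import *
s=read_state();print(s["time_s"],s["position"],s["joint_positions"],s["opening"])
im=capture("scene");cv2.imwrite("pics/scene2.png",im[:,:,::-1])
s=read_state();print(s["time_s"],s["position"])
a=im[150:220,220:310,::-1];o=cv2.imread("pics/scene0.png")[150:220,220:310]
cv2.imwrite("pics/v3.png",np.vstack([np.hstack([cv2.resize(x,None,fx=4.4,fy=4.4,interpolation=cv2.INTER_CUBIC) for x in (a,o)])]))
E
```

```text
3.5 [0.55586568 0.07298307 0.07035978] [-3.93990958e+00  3.45379322e+01  9.71572864e+01  9.49259733e-04
  4.83741389e+01 -5.94606232e+00] 0.0018709487278786244
3.55 [0.55683486 0.07295425 0.07129621]
```

View pics/v3.png

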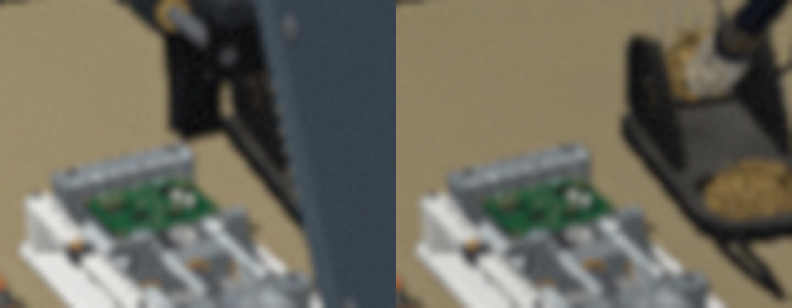

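```bash
python3 - <<'E'
from h import *
def tri(ut,us):
    f=lambda P:np.r_[proj(P)[0]-ut,proj(P,"scene")[0]-us]
    r=least_squares(f,[.5,.1,0]);return np.round(r.x,3),np.round(r.fun,1)
for n,ut,us in [("meter",(166,190),(137,238)),("tape",(116,240),(83,303)),("wick",(346,242),(380,217)),("pcb blue",(198,280),(230,302)),("marker L end",(224,262),(257,273)),("marker R end",(269,267),(318,262)),("pen R top",(302,251),(344,238)),("pen bottom",(279,290),(344,274)),("grey meter",(133,267),(128,317)),
 ("green c",(259.6,183.6),(258,197))]: print(n,*tri(ut,us))
print(proj([[0,0,z] for z in(0,.1,.2,.3,.4)],"scene"),proj([[0,0,z] for z in(0,.2,.4)]))
E
```

```text
meter [0.585 0.352 0.017] [-1.3 -0.6  1.   0.2]
tape [0.437 0.484 0.008] [-0.3 -0.1  0.2  0. ]
wick [ 0.441 -0.174  0.008] [ 0.  0. -0. -0.]
pcb blue [0.329 0.249 0.002] [-0.7 -0.4  0.5  0.1]
marker L end [0.378 0.173 0.008] [ 0.4  0.2 -0.3 -0. ]
marker R end [0.365 0.044 0.   ] [ 1.   0.7 -0.9 -0.1]
pen R top [ 0.411 -0.05   0.003] [ 1.1  0.8 -1.  -0.1]
pen bottom [0.304 0.019 0.004] [-0.4 -0.3  0.3  0. ]
grey meter [0.36  0.424 0.015] [ 1.3  0.6 -0.8 -0.2]
green c [0.597 0.072 0.043] [ 1.9  1.1 -1.8 -0.3]
[[468.17220601 385.51378517]
 [483.39925809 337.1780579 ]
 [501.08955014 281.02318778]
 [521.89338912 214.98488428]
 [546.71208253 136.20209757]] [[284.26540726 404.81147068]
 [287.85145334 431.33917809]
 [293.45759891 472.81053294]]
```

```bash
python3 - <<'E'
import cv2,numpy as np
a=cv2.imread("pics/scene2.png").astype(int);o=cv2.imread("pics/scene0.png").astype(int)
d=np.abs(a-o).max(2)
for v in range(150,216,2): print(v,"".join("#" if x>40 else "+" if x>20 else "." for x in d[v,225:300]))
E
```

```text
150 .....................+##########++++######################################+
152 ........................+######++++++###################################++#
154 ..........................+#####++##################################+..+###
156 ............................+#######################################+++++##
158 ...............................+############################+++####+++++++#
160 ................................################....++++###########.+++++##
162 ................................###############+.......+++#########+.+####+
164 ................................###############+........++############+++..
166 ................................+###############.........+###############++
168 .................................##############+........+++++##########+.##
170 .................................#############+.........+++++########+.+###
172 .................................#############...........+####+++++++++####
174 .................................#############...........+####+++++......++
176 .................................#############..........
[... 839 characters left out ...]
................................................+++++++#####
200 ...............................................................+####++++.++
202 ...............................................................+###########
204 .................................................................++########
206 .................................................................###+#++.++
208 .................................................................+####+++++
210 ..................................................................######+++
212 ..................................................................########+
214 ..................................................................+########
```

Call:
{"name": "drive_tool", "arguments": {"motion": [[[0,0,-40],[0,0,0]],[[38,-30,0],[0,0,0]],[[38,-30,0],[0,0,0]],[[38,-30,0],[0,0,0]],[[0,-30,0],[0,0,0]]]}}

```text
time_s: 4.05
position: [0.4323, 0.1861, 0.1126]
tcp_rot: [[-0.039, 0.999, 0.005], [0.999, 0.039, 0.002], [0.002, 0.005, -1.0]]
force: [0.3, -0.8, 1.1]
opening: 0.006
grasp_force: 0.0
```

Call:
{"name": "drive_tool", "arguments": {"motion": [[[0,-20,10],[0,0,0]],[[0,0,30],[0,0,0]],[[0,0,0],[0,0,0]],[[0,0,0],[0,0,0]],[[0,0,0],[0,0,0]]]}}

```text
time_s: 4.55
position: [0.4142, 0.1822, 0.072]
tcp_rot: [[-0.035, 0.999, 0.004], [0.999, 0.035, 0.001], [0.001, 0.004, -1.0]]
force: [0.5, -0.0, 0.7]
opening: 0.004
grasp_force: 0.0
```

```bash
cat > tip.py <<'E'
import cv2,sys
from h import *
from rig import *
s=read_state();im=capture("scene")[:,:,::-1].astype(int);t=capture("top");n=sys.argv[1]
cv2.imwrite(f"pics/scene{n}.png",im);cv2.imwrite(f"pics/top{n}.png",t[:,:,::-1])
o=cv2.imread("pics/scene0.png").astype(int);d=np.abs(im-o).max(2)
P=s["position"];e=proj(P,"scene")[0];print(s["time_s"],P,s["force"],e)
u,v=e.astype(int)
for r in range(v-44,v+16,2): print(r,"".join("#" if x>40 else "+" if x>20 else "." for x in d[r,u-30:u+30]))
E
python3 tip.py 3
```

```text
4.55 [0.4142498  0.18220009 0.07198764] [ 0.53593789 -0.02915702  0.65018207] [244.36949879 237.29101694]
193 ++++++++++++..######++++++.+#####+++++++++..+###############
195 ++++++++++++++.+#####++++##+.####+++++######################
197 +++++++++++++++..#####+..+####.+++.+++++####+###############
199 +++++++++++++++++..++.+##+.+###+###+++++####################
201 +++++++++++++++++++++.+#####++++############################
203 +++++++++++++++++++++.######################################
205 +++++++++++++++++++++.+#####################################
207 ++++++++++++++++++++++.+###########+...#####################
209 ++++++++++++++++++++++..############++################++....
211 ++++++++++++++++++++++.#########################+..........+
213 ++++++++++++++++++++++.################++.......++++.......+
215 ++++++..++++++++++++++.###############..++......+++++.....++
217 ..........++++++++++++.+##############+.++++++++++++.....+++
219 ............++++++++++.###############.+++++++......++....++
221 .....++.++....++++++++..##############+.++++++.............+
223 +.+.+..........
[... 373 characters left out ...]
5 ++++++++++++++++++++++++++++++++++++++++++++++++............
237 +++++++++++++++++++++++++++++++++++++++++++......++.++++++++
239 +++++++++++++++++++++++++++++++++++++++++...++++++++++++++++
241 ++++++++++++++++++++++++++++++++++++++++++++++++++++++++++++
243 +++++++++++++++++++++++++.++++++++++++++++++++++++++++++++++
245 ++++++++++++++++++++++++++++++++++++++++++++++++++++++++++++
247 ++++++++++++++++++++++++++++++++++++++++++++++++++++++++++++
249 ++++++++++++++++++++++++++.+.+++++++++++++++++++++++++++++++
251 +++++++++++++++++++++.++++...++.++++++++++++++++++++++++++++[ WARN:0@1.432] global loadsave.cpp:1063 imwrite_ Unsupported depth image for selected encoder is fallbacked to CV_8U.
```

Call:
{"name": "drive_tool", "arguments": {"motion": [[[0,0,30],[0,0,0]],[[0,0,10],[0,0,0]],[[0,0,8],[0,0,0]],[[0,0,6],[0,0,0]],[[0,0,4],[0,0,0]]]}}

```text
time_s: 5.15
position: [0.4124, 0.182, 0.0124]
tcp_rot: [[-0.035, 0.999, 0.0], [0.999, 0.035, 0.0], [0.0, 0.0, -1.0]]
force: [-0.1, -0.7, -0.3]
opening: 0.005
grasp_force: 0.0
```

Call:
{"name": "drive_tool", "arguments": {"motion": [[[0,0,3],[0,0,0]],[[0,0,2],[0,0,0]],[[0,0,2],[0,0,0]],[[0,0,0],[0,0,0]]]}}

```text
time_s: 5.55
position: [0.4122, 0.182, 0.0055]
tcp_rot: [[-0.035, 0.999, 0.0], [0.999, 0.035, 0.0], [0.0, 0.0, -1.0]]
force: [0.1, 0.8, 0.5]
opening: 0.003
grasp_force: 0.0
```

```bash
python3 tip.py 4 2>/dev/null
```

```text
5.55 [0.4122175  0.18202459 0.00553639] [0.05087039 0.82434775 0.53510314] [245.57296847 265.51276001]
221 ...++++++..+#########################################+++####
223 .+.+..++.....#################################+++++++++#####
225 .+............######+...+###################++++++++++######
227 ................####+++++++################+++++############
229 .......+++++++++.+####+##+++################################
231 +++++++++++++++++..+#######++###############################
233 +++++++++++++++++++....######+##############################
235 ++++++++++++++++.+++++.#####################################
237 ++++++++++++++++++++++.+####################################
239 ++++++++++++++++++++++.+####################################
241 +++++++++++++++++++++++.####################################
243 +++++++++++++++++++++++.##################################++
245 ++++++++++++++++++++++..############################+++++++#
247 +++++++++++++++++++++++.#####################+++++++++++++++
249 +++++++++++++++++++++++.+#############+.......++#++++++#+#++
251 ++++++++++++++++++
[... 252 characters left out ...]
++++++++++++++++++++++++++++++++++++++++++...+++++
261 +++++++++++++++++++++++++++++++.+++++++++++++++++++..+++#+#+
263 +++++++++++++++++++++++++++++++++++++++++++++.......++##++#+
265 ++++++++++++++++++++++++++++++++++++++++......+++######++#+#
267 +++++++++++++++++++++++++++++++++++++++++...++###+++++++++++
269 +++++++++++++++++++++++++++++++++++++++++++...+.............
271 ..+++++++++++++++++++++++++++++++++++++.....................
273 +++++++++++++++++++++++++++++++++++++++.....................
275 +++++++++++++++++++++++++++++++++++++++.............+..+++++
277 +++++++++++++++++++++++++++++++++++++++++++....+++++++++++++
279 ++++++++++++++++++++++++++++++++++++++++++++++++++++++++++++
```

```bash
python3 - <<'E'
import cv2
from h import *
a=cv2.imread("pics/scene4.png")[180:300,190:330]
cv2.imwrite("pics/v4.png",cv2.resize(a,None,fx=5,fy=5,interpolation=cv2.INTER_CUBIC))
print(ray(245.5,253,.0055,"scene"),ray(245.5,253,.035,"scene"))
E
```

```text
[0.45113682 0.16491495 0.0055    ] [0.4134478  0.18099175 0.035     ]
```

View pics/v4.png

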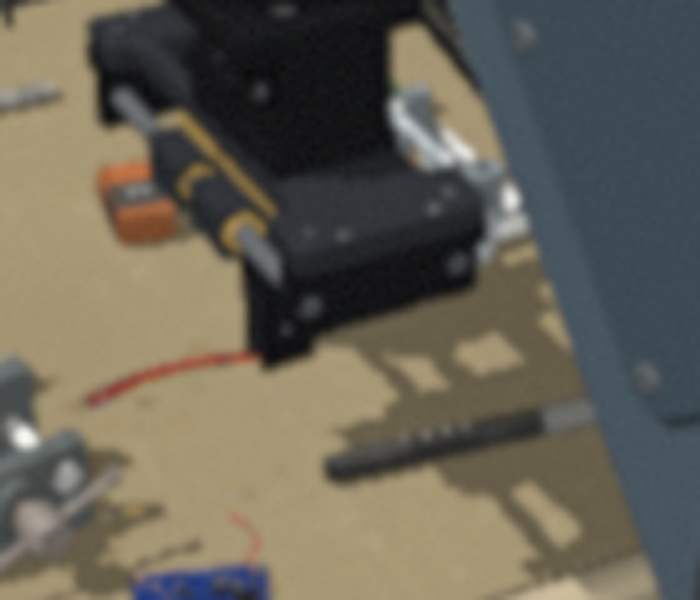

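Call:
{"name": "drive_tool", "arguments": {"motion": [[[0,0,2],[0,0,0]],[[0,0,2],[0,0,0]],[[0,0,1],[0,0,0]],[[0,0,1],[0,0,0]],[[0,0,1],[0,0,0]]]}}

```text
time_s: 6.15
position: [0.4122, 0.182, -0.0016]
tcp_rot: [[-0.035, 0.999, -0.0], [0.999, 0.035, 0.0], [0.0, -0.0, -1.0]]
force: [0.0, 0.1, 1.1]
opening: 0.004
grasp_force: 0.0
```

```bash
python3 - <<'E'
import cv2
from h import *
from rig import *
s=read_state();print(s["position"],s["force"],s["tau"],s["joint_positions"])
print(ray(228,231,0),ray(245,251,0,"scene"))
a=cv2.imread("pics/top4.png")[170:300,180:320]
cv2.imwrite("pics/v5.png",cv2.resize(a,None,fx=4.5,fy=4.5,interpolation=cv2.INTER_CUBIC))
E
```

```text
[ 0.41217456  0.18199413 -0.00156196] [0.03483058 0.13432784 1.1250464 ] [ 1.03955615e-03 -3.62193704e+01 -4.38313991e+00  3.70801566e-02
  4.46310116e-02 -2.82198073e-05] [9.56085346e+00 3.74342590e+01 1.15119429e+02 2.19198504e-03
 2.74500914e+01 7.55647583e+00]
[0.46854007 0.16699554 0.        ] [0.46516836 0.1599551  0.        ]
```

View pics/v5.png

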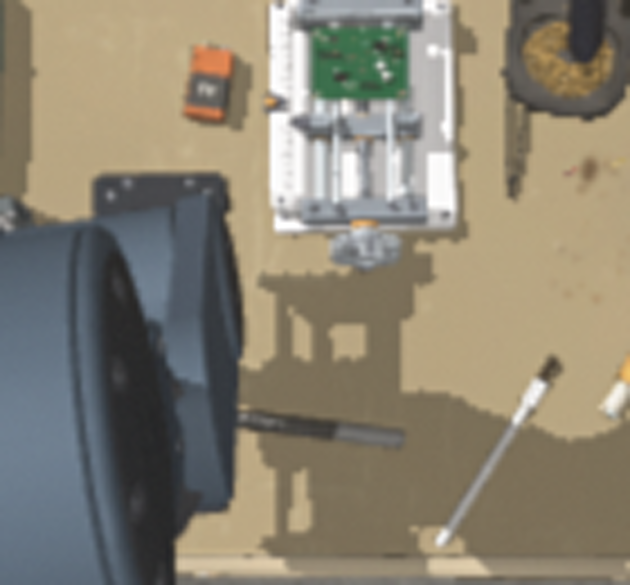

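Call:
{"name": "drive_tool", "arguments": {"motion": [[[0,0,10],[0,0,0]],[[0,0,8],[0,0,0]],[[0,0,4],[0,0,0]],[[0,0,2],[0,0,0]],[[0,0,0],[0,0,0]]]}}

```text
time_s: 6.65
position: [0.4118, 0.1819, -0.0259]
tcp_rot: [[-0.035, 0.999, -0.001], [0.999, 0.035, -0.0], [-0.0, -0.001, -1.0]]
force: [-0.8, -0.8, 0.3]
opening: 0.006
grasp_force: 0.0
```

Call:
{"name": "drive_tool", "arguments": {"motion": [[[0,0,2],[0,0,0]],[[0,0,2],[0,0,0]],[[0,0,1],[0,0,0]],[[0,0,0],[0,0,0]]]}}

```text
time_s: 7.05
position: [0.4121, 0.182, -0.0305]
tcp_rot: [[-0.035, 0.999, -0.0], [0.999, 0.035, -0.0], [-0.0, -0.0, -1.0]]
force: [0.9, 0.7, -0.0]
opening: 0.002
grasp_force: 0.0
```

Call:
{"name": "drive_tool", "arguments": {"motion": [[[0,0,1],[0,0,0]],[[0,0,1],[0,0,0]],[[0,0,0],[0,0,0]]]}}

```text
time_s: 7.35
position: [0.4121, 0.182, -0.0325]
tcp_rot: [[-0.035, 0.999, -0.0], [0.999, 0.035, -0.0], [-0.0, -0.0, -1.0]]
force: [-0.5, -0.1, -0.1]
opening: 0.006
grasp_force: 0.0
```

Call:
{"name": "drive_tool", "arguments": {"motion": [[[0,0,1],[0,0,0]],[[0,0,1],[0,0,0]],[[0,0,0],[0,0,0]]]}}

```text
time_s: 7.65
position: [0.4121, 0.182, -0.0346]
tcp_rot: [[-0.035, 0.999, -0.0], [0.999, 0.035, -0.0], [-0.0, -0.0, -1.0]]
force: [0.0, 0.1, 0.1]
opening: 0.003
grasp_force: 0.0
```

Call:
{"name": "drive_tool", "arguments": {"motion": [[[0,0,1],[0,0,0]],[[0,0,0],[0,0,0]]]}}

```text
time_s: 7.85
position: [0.4121, 0.182, -0.0355]
tcp_rot: [[-0.035, 0.999, -0.0], [0.999, 0.035, -0.0], [-0.0, -0.0, -1.0]]
force: [0.3, 0.8, 0.3]
opening: 0.003
grasp_force: 0.0
```

Call:
{"name": "drive_tool", "arguments": {"motion": [[[0,0,1],[0,0,0]],[[0,0,1],[0,0,0]],[[0,0,1],[0,0,0]]]}}

```text
time_s: 8.15
position: [0.4123, 0.182, -0.0368]
tcp_rot: [[-0.035, 0.999, 0.001], [0.999, 0.035, 0.0], [0.0, 0.001, -1.0]]
force: [-2.4, -0.6, 32.3]
opening: 0.004
grasp_force: 16.0
```

Call:
{"name": "drive_tool", "arguments": {"motion": [[[0,0,1],[0,0,0]],[[0,0,1],[0,0,0]],[[0,0,1],[0,0,0]]]}}

```text
time_s: 8.45
position: [0.4124, 0.182, -0.0369]
tcp_rot: [[-0.035, 0.999, 0.004], [0.999, 0.035, 0.0], [0.0, 0.004, -1.0]]
force: [-5.2, -2.8, 63.2]
opening: 0.001
grasp_force: 31.6
```

```bash
python3 tip.py 5 2>/dev/null
```

```text
8.45 [ 0.41237024  0.18203973 -0.03691915] [-5.23050112 -2.81792314 63.21510523] [245.95271084 282.18684521]
238 .+.+.++...###############++#################################
240 .+++++.++..+################################################
242 ++..+++++.+...##############################################
244 +.+.++.++.+++..######++...+#################################
246 .++.+..+++++++..+####+.++++#################################
248 +..++.+..++++++..+####++++++################################
250 ..++++.++.++...++..+##++++###+##############################
252 +++++++.++...+..++......####+++#############################
254 .+......++..+++.+.++++..####################################
256 ....+.++++.+++++.+..++..####################################
258 .++.++++..+++..+++++.+..####################################
260 +.....+.+.+++.+++.+++...+###################################
262 .+.+++++.++++.++++++++..+###################################
264 +.++++++++++++.++.++.++.+###################################
266 +.+++.+.++++++++++.++++.+#########################++++###++#
268 ++++++.+.+++
[... 258 characters left out ...]
++++++.++++++.++++.+++++.+.++............++++++##+
278 ++.++..+++++.+.+++++.+++...+++.++++.+.+.++...++..++#######+#
280 ........++.+..+++..+.++++++.+++.+.....++++++++++.........+#+
282 .........++.+++..+++++++++.++.+++++.+++++++.+++.+.++++.+..++
284 ........+.+++..+.++.++.+++..+.+++.+.++++++++.++++++++.+++...
286 ...+++++++++++..+++++++.+.+.+++++.++++++++++++.+.++.+++++.+.
288 .++.+++++..+.....+++.+++++++...+++.++.+++++.++++++++++++.++.
290 ...............++.+++..+++++++++++++.+..++++...+++++.+++++..
292 +........+..+++.+............++++++++..+.++++++..+.+.+++.++.
294 ..............................+..+..++.+++.+++++++++.++..+.+
296 ...............................+++.+.++++.+.++.+..+++.+.++++
```

Call:
{"name": "drive_tool", "arguments": {"motion": [[[0,0,-40],[0,0,0]],[[0,0,-40],[0,0,0]],[[0,0,-36],[0,0,0]],[[-28,35,0],[0,0,0]],[[-28,35,0],[0,0,0]]]}}

```text
time_s: 9.05
position: [0.4849, 0.1287, 0.0764]
tcp_rot: [[-0.038, 0.999, 0.003], [0.999, 0.038, 0.0], [0.0, 0.003, -1.0]]
force: [0.2, 0.0, -1.0]
opening: 0.006
grasp_force: 0.0
```

Call:
{"name": "drive_tool", "arguments": {"motion": [[[-28,35,0],[0,0,0]],[[-28,35,0],[0,0,0]],[[0,0,30],[0,0,0]],[[0,0,10],[0,0,0]],[[0,0,0],[0,0,0]]]}}

```text
time_s: 9.55
position: [0.5527, 0.0753, 0.0325]
tcp_rot: [[-0.035, 0.999, -0.007], [0.999, 0.035, 0.001], [0.001, -0.007, -1.0]]
force: [-0.5, -0.4, -0.2]
opening: 0.004
grasp_force: 0.0
```

```bash
python3 - <<'E'
import cv2
from h import *
from rig import *
s=read_state();P=s["position"];print(s["time_s"],P,s["force"])
im=capture("scene")[:,:,::-1];k=7;x0,y0=215,165
a=cv2.resize(im[y0:y0+82,x0:x0+85].copy(),None,fx=k,fy=k,interpolation=cv2.INTER_CUBIC)
p=[.5685,.0746,.034]
def box(xa,xb,ya,yb,z,c,w=toworld):
    q=((proj(toworld([[xa,ya,z],[xb,ya,z],[xb,yb,z],[xa,yb,z]],p),"scene")-[x0,y0]+.5)*k).astype(int);cv2.polylines(a,[q],True,c,1)
c,sn=np.cos(p[2]),np.sin(p[2]);d=P[:2]-p[:2];lx,ly=c*d[0]+sn*d[1],-sn*d[0]+c*d[1];print("tip in cradle",lx,ly)
box(lx-.015,lx+.015,ly-.0095,ly+.0095,P[2]+.0366,(0,0,255))
box(lx-.015,lx+.015,ly-.0095,ly+.0095,.042,(255,0,255))
box(-.052,.062,-.017,.017,.042,(255,255,0));box(.062,.08,-.04,.04,.051,(0,255,255));box(-.009,-.001,-.033,.033,.052,(255,0,0))
cv2.imwrite("pics/v6.png",a)
E
```

```text
9.55 [0.5526935  0.07531346 0.03254808] [-0.47409067 -0.40070914 -0.24192076]
tip in cradle -0.015773114374350382 0.0012503659723395912
```

View pics/v6.png

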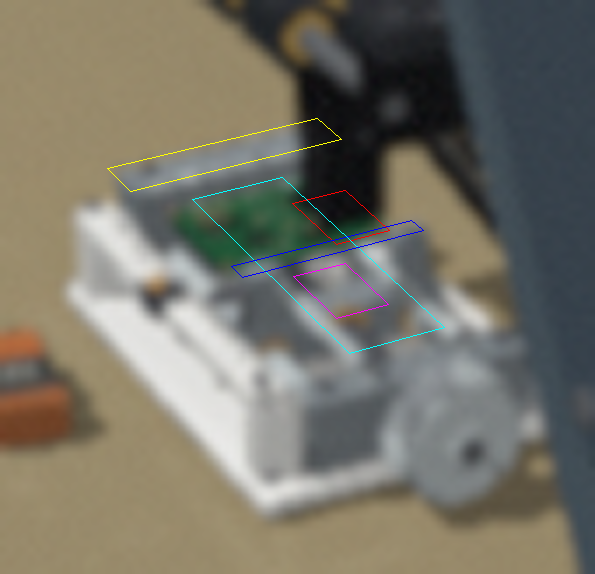

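Call:
{"name": "drive_tool", "arguments": {"motion": [[[0,0,12],[0,0,0]],[[0,0,8],[0,0,0]],[[0,0,4],[0,0,0]],[[0,0,2],[0,0,0]],[[0,0,0],[0,0,0]]]}}

```text
time_s: 10.1
position: [0.5559, 0.0751, 0.0083]
tcp_rot: [[-0.035, 0.999, -0.0], [0.999, 0.035, 0.0], [0.0, -0.0, -1.0]]
force: [-0.8, -0.4, 0.4]
opening: 0.004
grasp_force: 0.0
```

Call:
{"name": "drive_tool", "arguments": {"motion": [[[0,0,2],[0,0,0]],[[0,0,2],[0,0,0]],[[0,0,1.5],[0,0,0]],[[0,0,0],[0,0,0]]]}}

```text
time_s: 10.5
position: [0.5559, 0.0749, 0.0029]
tcp_rot: [[-0.035, 0.999, -0.0], [0.999, 0.035, 0.0], [0.0, -0.0, -1.0]]
force: [1.2, -0.7, -0.1]
opening: 0.005
grasp_force: 0.0
```

Call:
{"name": "drive_tool", "arguments": {"motion": [[[0,3,0],[0,0,0]],[[0,2,0],[0,0,0]],[[0,2,0],[0,0,0]],[[0,1,0],[0,0,0]],[[0,1,0],[0,0,0]]]}}

```text
time_s: 11.0
position: [0.5652, 0.0753, 0.0031]
tcp_rot: [[-0.035, 0.999, 0.0], [0.999, 0.035, 0.0], [0.0, 0.0, -1.0]]
force: [0.5, 0.8, -0.4]
opening: 0.006
grasp_force: 0.0
```

Call:
{"name": "drive_tool", "arguments": {"motion": [[[0,1,0],[0,0,0]],[[0,1,0],[0,0,0]]]}}

```text
time_s: 11.2
position: [0.567, 0.0754, 0.003]
tcp_rot: [[-0.035, 0.999, -0.0], [0.999, 0.035, -0.0], [0.0, -0.0, -1.0]]
force: [-0.6, 0.1, 0.3]
opening: 0.006
grasp_force: 0.1
```

Call:
{"name": "drive_tool", "arguments": {"motion": [[[0,1,0],[0,0,0]],[[0,0.5,0],[0,0,0]]]}}

```text
time_s: 11.4
position: [0.5685, 0.0754, 0.003]
tcp_rot: [[-0.035, 0.999, -0.0], [0.999, 0.035, 0.0], [0.0, -0.0, -1.0]]
force: [-0.4, -0.4, 0.1]
opening: 0.003
grasp_force: 0.1
```

Call:
{"name": "drive_tool", "arguments": {"motion": [[[0,1,0],[0,0,0]],[[0,1,0],[0,0,0]]]}}

```text
time_s: 11.6
position: [0.5705, 0.0755, 0.003]
tcp_rot: [[-0.035, 0.999, -0.0], [0.999, 0.035, 0.0], [0.0, -0.0, -1.0]]
force: [1.1, 0.6, -0.3]
opening: -0.002
grasp_force: 0.1
```

Call:
{"name": "drive_tool", "arguments": {"motion": [[[0,0.7,0],[0,0,0]],[[0,0.5,0],[0,0,0]]]}}

```text
time_s: 11.8
position: [0.5718, 0.0755, 0.003]
tcp_rot: [[-0.035, 0.999, 0.0], [0.999, 0.035, 0.0], [0.0, 0.0, -1.0]]
force: [0.3, 0.3, -0.4]
opening: 0.003
grasp_force: 0.1
```

Call:
{"name": "drive_tool", "arguments": {"motion": [[[0,0.7,0],[0,0,0]],[[0,0.5,0],[0,0,0]]]}}

```text
time_s: 12.0
position: [0.5721, 0.0755, 0.003]
tcp_rot: [[-0.035, 0.999, -0.002], [0.999, 0.035, -0.0], [-0.0, -0.002, -1.0]]
force: [-0.8, -0.3, 1.6]
opening: 0.006
grasp_force: 1.1
```

Call:
{"name": "drive_tool", "arguments": {"motion": [[[0,0.5,0],[0,0,0]],[[0,0.5,0],[0,0,0]]]}}

```text
time_s: 12.2
position: [0.5721, 0.0756, 0.003]
tcp_rot: [[-0.035, 0.999, -0.004], [0.999, 0.035, -0.0], [0.0, -0.004, -1.0]]
force: [-4.8, -1.4, 3.0]
opening: 0.005
grasp_force: 2.4
```

Call:
{"name": "drive_tool", "arguments": {"motion": [[[0,0.5,0],[0,0,0]],[[0,0,0],[0,0,0]],[[0,-4,0],[0,0,0]],[[0,-5,0],[0,0,0]],[[0,0,-40],[0,0,0]]]}}

```text
time_s: 12.7
position: [0.5611, 0.0755, 0.039]
tcp_rot: [[-0.035, 0.999, -0.01], [0.999, 0.035, 0.001], [0.001, -0.01, -1.0]]
force: [-0.1, -0.1, 1.1]
opening: 0.005
grasp_force: 0.0
```

Call:
{"name": "drive_tool", "arguments": {"motion": [[[4,-41,0],[0,0,0]],[[4,-39,0],[0,0,0]],[[0,0,20],[0,0,0]],[[0,0,5],[0,0,0]],[[0,0,0],[0,0,0]]]}}

```text
time_s: 13.2
position: [0.4865, 0.0804, 0.0177]
tcp_rot: [[-0.035, 0.999, 0.001], [0.999, 0.035, -0.0], [-0.0, 0.001, -1.0]]
force: [-0.3, -0.3, -0.5]
opening: 0.004
grasp_force: 0.0
```

```bash
python3 - <<'E'
import cv2
from h import *
from rig import *
s=read_state();P=s["position"];print(s["time_s"],P,s["force"])
t=capture("top")[:,:,::-1];cv2.imwrite("pics/top6.png",t);sc=capture("scene")[:,:,::-1];cv2.imwrite("pics/scene6.png",sc)
im=t.astype(int);g=im[:,:,1]-im[:,:,2]
for u in (251,255,259,263,267): print(u,[(v,int(g[v,u])) for v in list(range(171,179))+list(range(188,195))])
o=cv2.imread("pics/top0.png").astype(int);print("chg",(np.abs(im-o).max(2)[165:235,238:285]>30).sum(1))
g=sc[:,:,1].astype(int)-sc[:,:,2]; g0=cv2.imread("pics/scene0.png").astype(int);g0=g0[:,:,1]-g0[:,:,2]
for q in(g0,g): 
    ys,xs=np.where(q[180:215,235:280]>20);print("scene green centroid",xs.mean()+235,ys.mean()+180,len(xs))
E
```

```text
13.2 [0.48645455 0.08036803 0.01770583] [-0.32656245 -0.34966323 -0.54330101]
251 [(171, 6), (172, 6), (173, 5), (174, 12), (175, 36), (176, 42), (177, 46), (178, 52), (188, 13), (189, 14), (190, 14), (191, 14), (192, 14), (193, 15), (194, 15)]
255 [(171, 7), (172, 7), (173, 4), (174, 14), (175, 46), (176, 53), (177, 49), (178, 53), (188, 14), (189, 13), (190, 14), (191, 15), (192, 15), (193, 14), (194, 16)]
259 [(171, 6), (172, 6), (173, 3), (174, 16), (175, 44), (176, 51), (177, 51), (178, 54), (188, 13), (189, 14), (190, 14), (191, 15), (192, 15), (193, 15), (194, 16)]
263 [(171, 6), (172, 6), (173, 4), (174, 18), (175, 48), (176, 53), (177, 31), (178, 13), (188, 14), (189, 13), (190, 14), (191, 14), (192, 15), (193, 14), (194, 14)]
267 [(171, 5), (172, 6), (173, 5), (174, 29), (175, 48), (176, 55), (177, 53), (178, 21), (188, 11), (189, 15), (190, 14), (191, 15), (192, 15), (193, 15), (194, 14)]
chg [ 0  0  0  0  0  0  0  0  0  4 16  9  5  8  8 22 22 27 30 30 33 44 42 41
 43 42 44 44 43 45 47 41 35 35 38 39 42 44 46 46 47 47 47 47 47 47 47 47
 47 47 47 44 45 34 28 47 47 47 47 47 44 44 44 42 44 47 47 47 47 47]
scene green centroid 253.13888888888889 197.13888888888889 180
scene green centroid 252.28934010152284 196.25888324873097 197
```

Call:
{"name": "drive_tool", "arguments": {"motion": [[[0,-2,4],[0,0,0]],[[0,0,1.5],[0,0,0]],[[0,0,0.5],[0,0,0]],[[0,0,0],[0,0,0]]]}}

```text
time_s: 13.7
position: [0.4833, 0.0804, 0.012]
tcp_rot: [[-0.035, 0.999, 0.0], [0.999, 0.035, -0.0], [-0.0, 0.0, -1.0]]
force: [-0.0, 0.2, -0.5]
opening: 0.01
grasp_force: 0.0
```

Call:
{"name": "drive_tool", "arguments": {"motion": [[[0,0,0.5],[0,0,0]],[[0,0,0],[0,0,0]]]}}

```text
time_s: 13.9
position: [0.4832, 0.0804, 0.0116]
tcp_rot: [[-0.035, 0.999, 0.0], [0.999, 0.035, 0.0], [0.0, 0.0, -1.0]]
force: [0.4, 0.6, -0.5]
opening: 0.009
grasp_force: 0.0
```

Call:
{"name": "drive_tool", "arguments": {"motion": [[[0,0,0.5],[0,0,0]],[[0,0,0.4],[0,0,0]],[[0,0,0],[0,0,0]]]}}

```text
time_s: 14.2
position: [0.4833, 0.0804, 0.0112]
tcp_rot: [[-0.035, 0.999, 0.001], [0.999, 0.035, -0.0], [-0.0, 0.001, -1.0]]
force: [-1.1, -0.2, 4.7]
opening: 0.005
grasp_force: 2.5
```

Call:
{"name": "drive_tool", "arguments": {"motion": [[[-3,0,0.1],[0,0,0]],[[-4,0,0],[0,0,0]],[[-4,0,0],[0,0,0]],[[-4,0,0],[0,0,0]],[[-2,0,0],[0,0,0]]]}}

```text
time_s: 14.7
position: [0.4839, 0.0635, 0.0112]
tcp_rot: [[-0.034, 0.999, 0.001], [0.999, 0.034, 0.0], [0.0, 0.001, -1.0]]
force: [-0.1, 1.3, 6.9]
opening: 0.002
grasp_force: 3.2
```

```bash
cat > jaw.py <<'E'
import cv2,sys
from h import *
from rig import *
n=sys.argv[1]
sc=capture("scene")[:,:,::-1];cv2.imwrite(f"pics/scene{n}.png",sc);s=read_state();print(s["time_s"],s["position"],s["force"])
a=cv2.imread("pics/scene6.png").astype(int)
d=np.abs(sc.astype(int)-a).max(2)
for v in range(194,232,1): print(v,"".join("#" if x>40 else "+" if x>15 else "." for x in d[v,230:295]))
E
python3 jaw.py 7
```

```text
14.75 [0.48397728 0.06328424 0.01124689] [-1.38276071 -1.00190619  6.81265052]
194 ...................................+######++###++#####+..........
195 ....................................+######++###++#####+.........
196 .....................................+######++###.+#####+........
197 ......................................#######.###+.+#####........
198 ......................................#######++##+..+####+.......
199 ......................................########.+#+...+###+.......
200 .....................................+########+.......++#+.......
201 ...................++++..............+########+......++.+........
202 ..................+++................+########+.....+##+.........
203 ...................+.................+########+.....++#++........
204 .....................++...............#########+.....+++.........
205 ..............++++....................+########+..+..............
206 ..............+++..........+...........########+..+..............
207 ..............+........................########+..+.+++####+.....
208 ...................................++
[... 938 characters left out ...]

222 ..............................................+++................
223 .................................................................
224 .................................................................
225 .................................................................
226 ........................................++..........+............
227 .......................................++++......................
228 .......................................++++......................
229 ........................................+++......................
230 .................................................................
231 .................................................................
```

Call:
{"name": "drive_tool", "arguments": {"motion": [[[0,0,-5],[0,0,0]],[[17,0,0],[0,0,0]],[[0,0,2],[0,0,0]],[[0,0,3],[0,0,0]],[[0,0,0],[0,0,0]]]}}

```text
time_s: 15.25
position: [0.4833, 0.0805, 0.011]
tcp_rot: [[-0.035, 0.999, 0.0], [0.999, 0.035, 0.0], [0.0, 0.0, -1.0]]
force: [-0.1, 1.7, 8.9]
opening: 0.008
grasp_force: 4.1
```

Call:
{"name": "drive_tool", "arguments": {"motion": [[[-3,0,0],[0,0,0]],[[-4,0,0],[0,0,0]],[[-4,0,0],[0,0,0]],[[-4,0,0],[0,0,0]],[[-2,0,0],[0,0,0]]]}}

```text
time_s: 15.75
position: [0.484, 0.0629, 0.0112]
tcp_rot: [[-0.034, 0.999, 0.0], [0.999, 0.034, 0.0], [0.0, 0.0, -1.0]]
force: [-1.5, 1.1, 9.0]
opening: 0.005
grasp_force: 4.2
```

Call:
{"name": "drive_tool", "arguments": {"motion": [[[0,0,-5],[0,0,0]],[[17,0,0],[0,0,0]],[[0,0,2],[0,0,0]],[[0,0,3],[0,0,0]],[[0,0,0],[0,0,0]]]}}

```text
time_s: 16.25
position: [0.4832, 0.0803, 0.0111]
tcp_rot: [[-0.035, 0.999, 0.0], [0.999, 0.035, 0.0], [0.0, 0.0, -1.0]]
force: [-1.4, 1.9, 9.9]
opening: 0.007
grasp_force: 4.5
```

Call:
{"name": "drive_tool", "arguments": {"motion": [[[-3,0,0],[0,0,0]],[[-4,0,0],[0,0,0]],[[-4,0,0],[0,0,0]],[[-4,0,0],[0,0,0]],[[-2,0,0],[0,0,0]]]}}

```text
time_s: 16.75
position: [0.4838, 0.0628, 0.0111]
tcp_rot: [[-0.034, 0.999, 0.0], [0.999, 0.034, 0.0], [0.0, 0.0, -1.0]]
force: [-2.1, 1.7, 9.1]
opening: 0.002
grasp_force: 4.6
```

```bash
python3 jaw.py 8 | head -16; python3 - <<'E'
import cv2,numpy as np
from h import *
# pointer/jaw left part patch tracking in scene images (jaw direction)
p=[.5685,.0746,.034]
e=proj(toworld([[-.005,.04,.045],[.005,.04,.045]],p),"scene");print("10mm ->",e[1]-e[0],e)
a=cv2.cvtColor(cv2.imread("pics/scene6.png"),6).astype(np.float32)
for n in(7,8):
    b=cv2.cvtColor(cv2.imread(f"pics/scene{n}.png"),6).astype(np.float32)
    for r in ((196,214,240,260),):
        print(n,[f"{float(np.abs(a-b)[196:212,238:262].sum()):.0f}"])
for n in (6,7,8):
    b=cv2.cvtColor(cv2.imread(f"pics/scene{n}.png"),6)
    print(n);print(b[198:212,236:262])
E
```

```text
16.8 [0.48384071 0.0626068  0.01112648] [-1.81191095 -0.19681983  9.65774957]
194 ...................................+######++###++######..........
195 ....................................+######++###++#####+.........
196 .....................................+######++###.+#####+........
197 .....................................+#######++##+.+#####+.......
198 ......................................+#######.##+..+####+.......
199 ......................................########++#+...+###+.......
200 ..................+++++..............+########+.+......+++.......
201 .................+###++..............+########+......++..........
202 .................+##+................+########+.....+##+.........
203 ...............++....++..............+########+.....+##+.........
204 .............+##+++++++.+...+........+#########+.....+++.........
205 ............+#####++......+++++........########+..+..............
206 ............+##+.........+##+++...++++.+#######+..+......++......
207 .............+.+++.......+++....++++++.+########..+.+++####+.....
208 ...............++.++......+...++###+++
[... 4029 characters left out ...]
88  92 104
  118 125 126 111 107 121 134 134]
 [104 100  92  87 103 134 151 137 110 101  98  90  83  84  87  88  89  96
  113 138 154 150 134 129 133 133]
 [ 77  75  92 111 130 152 168 157 143 142 133 115  91  82  87  90  89  95
  104 130 157 166 154 139 132 132]
 [ 86  78 120 164 184 195 198 181 170 164 152 128  95  82  87  89  93  92
   93 111 139 161 166 156 141 129]
 [128 105 146 195 219 224 218 202 182 165 147 124  98  84  87  93  98  94
   89  96 115 143 168 172 159 138]
 [176 156 165 194 217 225 225 214 201 175 146 127 107  93  87  94 101  97
   91  91  98 120 152 170 174 157]
 [213 201 196 193 197 214 225 225 217 197 170 144 121 102  93  93  97  96
   91  89  90 100 124 151 170 170]]
```

```bash
python3 - <<'E'
import cv2,numpy as np
from h import *
p=[.5682,.0746,.034]
im=cv2.cvtColor(cv2.imread("pics/top0.png"),6)
print("cols 236-276 rows 188-206");print(im[188:206,236:276])
L=toworld([[.062,.027,.051],[.062,-.027,.051],[0,.027,.052],[0,-.027,.052],[.012,.027,.052],[.012,-.027,.052],[.008,.0445,.043],[.008,.0445,.047]],p)
print(np.round(proj(L),2))
print(im[168:178,[250,251,252,268,269,270]])
E
```

```text
cols 236-276 rows 188-206
[[166 179 177 189 249 252 249 246 239 248 252 226 170 118  95  95  97  96
   91  93 121 121 120 103  84  79  84  84  91 101  85  84  91  94 121 179
  193 194 196 194]
 [167 178 177 186 249 254 251 241 225 245 251 228 174 119  98  97  97  97
   96  96 110 122 116 100  80  77  77  76  79  91  90  92  96  99 118 157
  185 193 196 194]
 [176 178 173 154 205 239 251 249 238 248 252 250 200 125 127 110  96  93
   94  94  96 100 100  96  91  92  91  89  91  93  93  94 110 128 128 153
  185 194 196 194]
 [179 177 162 152 152 161 182 224 228 247 252 236 185 151 152 124 102  99
  100  99 114 106 100  96  96  95 100 102 100 101 106 102 111 118 121 155
  185 194 196 193]
 [180 180 175 184 172 130 115 157 209 247 252 226 187 170 208 199 158 147
  154 156 220 186 151 117 106 100 140 155 151 157 185 163 139 128 141 162
  186 194 196 194]
 [180 178 162 143 127 102 125 165 211 248 253 226 192 178 231 225 178 179
  212 189 247 225 186 132 112 105 170 189 187 192 223 198 158 147 153 167
  187 194 197 194]
 [179 176 153 120 132 147 159 172 211 248 254 226 192 179 231 226 182 18
[... 1640 characters left out ...]
252 226 195 196 228 226 177 178
  225 208 242 250 250 196 156 133 152 186 193 199 229 233 237 186 154 159
  185 194 201 242]
 [180 180 181 190 251 253 249 245 239 248 252 226 196 197 228 226 180 186
  226 211 248 254 254 216 173 145 174 193 193 200 233 244 242 187 154 160
  185 194 204 248]]
[[250.46 172.95]
 [269.43 172.66]
 [250.67 194.14]
 [269.85 193.82]
 [250.63 189.99]
 [269.77 189.67]
 [244.61 192.19]
 [244.53 191.88]]
[[168 162 161 167 167 155]
 [142 162 170 165 155 122]
 [141 163 170 165 152 119]
 [165 170 171 170 167 160]
 [174 181 181 191 191 190]
 [165 165 165 137 134 132]
 [123 122 124 102 100  96]
 [ 93  93 105 111 116 103]
 [113 103  98 118 124 110]
 [138 115 101 123 121 129]]
```

Call:
{"name": "drive_tool", "arguments": {"motion": [[[0,0,-5],[0,0,0]],[[17,0,0],[0,0,0]],[[0,0,2],[0,0,0]],[[0,0,3],[0,0,0]],[[0,0,0],[0,0,0]]]}}

```text
time_s: 17.3
position: [0.4832, 0.0803, 0.011]
tcp_rot: [[-0.035, 0.999, -0.0], [0.999, 0.035, 0.0], [0.0, -0.0, -1.0]]
force: [-1.4, 2.4, 9.3]
opening: 0.006
grasp_force: 4.6
```

Call:
{"name": "drive_tool", "arguments": {"motion": [[[-3,0,0],[0,0,0]],[[-4,0,0],[0,0,0]],[[-4,0,0],[0,0,0]],[[-4,0,0],[0,0,0]],[[-2,0,0],[0,0,0]]]}}

```text
time_s: 17.8
position: [0.4838, 0.0628, 0.0111]
tcp_rot: [[-0.034, 0.999, 0.0], [0.999, 0.034, 0.0], [0.0, 0.0, -1.0]]
force: [0.2, 0.9, 9.0]
opening: 0.004
grasp_force: 4.8
```

Call:
{"name": "drive_tool", "arguments": {"motion": [[[0,0,-5],[0,0,0]],[[17,0,0],[0,0,0]],[[0,0,2],[0,0,0]],[[0,0,3],[0,0,0]],[[0,0,0],[0,0,0]]]}}

```text
time_s: 18.3
position: [0.4832, 0.0802, 0.0111]
tcp_rot: [[-0.035, 0.999, -0.0], [0.999, 0.035, 0.0], [0.0, 0.0, -1.0]]
force: [-2.0, 1.6, 9.2]
opening: 0.007
grasp_force: 4.7
```

Call:
{"name": "drive_tool", "arguments": {"motion": [[[-3,0,0],[0,0,0]],[[-4,0,0],[0,0,0]],[[-4,0,0],[0,0,0]],[[-2,0,0],[0,0,0]],[[0,0,0],[0,0,0]]]}}

```text
time_s: 18.8
position: [0.4837, 0.0666, 0.0111]
tcp_rot: [[-0.035, 0.999, 0.0], [0.999, 0.035, -0.0], [-0.0, 0.0, -1.0]]
force: [-2.0, 0.0, 10.2]
opening: 0.005
grasp_force: 5.1
```

Call:
{"name": "drive_tool", "arguments": {"motion": [[[0,0,-40],[0,0,0]],[[45,0,-20],[0,0,0]],[[45,0,0],[0,0,0]],[[45,0,0],[0,0,0]],[[20,0,0],[0,0,0]]]}}

```text
time_s: 19.3
position: [0.4781, 0.2247, 0.0704]
tcp_rot: [[-0.037, 0.999, 0.001], [0.999, 0.037, 0.001], [0.001, 0.001, -1.0]]
force: [0.6, -0.5, 0.1]
opening: 0.009
grasp_force: 0.0
```

```bash
cat > j.py <<'E'
import cv2,sys
from h import *
from rig import *
n=sys.argv[1]
cv2.imwrite(f"pics/scene{n}.png",capture("scene")[:,:,::-1]);cv2.imwrite(f"pics/top{n}.png",capture("top")[:,:,::-1])
s=read_state();print(s["time_s"],s["position"])
im=cv2.cvtColor(cv2.imread(f"pics/top{n}.png"),6);print("cols236-254, rows 186-200");print(im[186:200,236:254]);print("right cols 266-273");print(im[186:200,266:274])
E
python3 j.py 9
```

```text
19.4 [0.47799893 0.22419151 0.07012188]
cols236-254, rows 186-200
[[155 168 166 178 242 249 246 240 221 241 249 216 144  99  89  90  90  88]
 [157 170 168 177 243 248 236 227 219 241 248 217 157 111  91  90  90  90]
 [157 168 167 178 243 249 244 240 232 243 248 216 162 133 113  95  88  90]
 [157 169 167 176 243 250 248 234 218 241 248 222 168 149 146 111  90  89]
 [166 168 164 147 193 231 245 244 232 244 250 245 202 147 135 122 110 111]
 [169 167 154 143 143 151 172 216 219 212 193 181 167 166 171 171 182 164]
 [170 170 166 174 163 122 109 145 162 141 120 117 126 158 169 171 175 156]
 [170 169 153 136 118  96 118 153 157 125 107 105 113 154 167 165 148 125]
 [169 167 144 112 125 139 151 163 185 181 156 116  89 108 118 116 104 106]
 [169 169 160 151 229 243 242 238 222 236 241 171 108  99 101 100 100 118]
 [169 168 167 174 243 251 249 245 211 236 229 161 106  96 100  97  97 119]
 [169 166 167 178 243 250 247 233 202 238 243 199 142 117 131 140 129 139]
 [169 167 165 176 243 249 238 235 221 238 226 192 174 156 197 200 163 168]
 [167 168 166 176 242 249 244 232 220 239 218 186 179 163 211 214 167 156]]
right cols 266-273
[[ 86  79  87  89 115 172 183 183]
 [ 84  86  89  92 115 171 184 184]
 [ 88  87 100 125 126 170 182 184]
 [ 92  93 117 140 127 148 175 185]
 [135 133 151 159 139 137 168 183]
 [207 158 155 164 157 157 152 163]
 [226 161 150 162 161 165 162 161]
 [217 158 125 124 120 121 127 138]
 [213 151 104  98  97  95 106 127]
 [214 151 116 113 110 108 111 130]
 [205 145 104 113 116 111 109 143]
 [209 164 131 133 139 141 159 175]
 [216 181 158 146 146 158 178 184]
 [210 188 166 147 145 146 172 191]]
```

Call:
{"name": "drive_tool", "arguments": {"motion": [[[-45,0,0],[0,0,0]],[[-45,0,0],[0,0,0]],[[-45,0,10],[0,0,0]],[[-10,0,30],[0,0,0]],[[0,0,12],[0,0,0]]]}}

```text
time_s: 19.9
position: [0.482, 0.0741, 0.0167]
tcp_rot: [[-0.03, 1.0, -0.004], [1.0, 0.03, -0.0], [-0.0, -0.004, -1.0]]
force: [-0.5, 1.1, 0.1]
opening: 0.002
grasp_force: 0.0
```

Call:
{"name": "drive_tool", "arguments": {"motion": [[[0,0,4],[0,0,0]],[[0,0,2],[0,0,0]],[[0,0,1.5],[0,0,0]],[[0,0,0],[0,0,0]]]}}

```text
time_s: 20.3
position: [0.4836, 0.0782, 0.0116]
tcp_rot: [[-0.037, 0.999, 0.001], [0.999, 0.037, -0.0], [-0.0, 0.001, -1.0]]
force: [-0.9, -0.6, 0.0]
opening: 0.007
grasp_force: 0.0
```

Call:
{"name": "drive_tool", "arguments": {"motion": [[[0,0,0.5],[0,0,0]],[[0,0,0.5],[0,0,0]],[[0,0,0],[0,0,0]]]}}

```text
time_s: 20.6
position: [0.4838, 0.0781, 0.0112]
tcp_rot: [[-0.036, 0.999, 0.002], [0.999, 0.036, 0.0], [0.0, 0.002, -1.0]]
force: [0.3, 1.2, 6.8]
opening: 0.005
grasp_force: 3.5
```

Call:
{"name": "drive_tool", "arguments": {"motion": [[[-1.5,0,0],[0,0,0]],[[-1.5,0,0],[0,0,0]],[[-1.5,0,0],[0,0,0]],[[0,0,0],[0,0,0]]]}}

```text
time_s: 21.0
position: [0.484, 0.0733, 0.0112]
tcp_rot: [[-0.035, 0.999, 0.002], [0.999, 0.035, 0.0], [0.0, 0.002, -1.0]]
force: [-0.2, 0.1, 6.9]
opening: 0.003
grasp_force: 3.5
```

Call:
{"name": "drive_tool", "arguments": {"motion": [[[0,0,-40],[0,0,0]],[[45,0,-20],[0,0,0]],[[45,0,0],[0,0,0]],[[45,0,0],[0,0,0]],[[10,0,0],[0,0,0]]]}}

```text
time_s: 21.5
position: [0.4783, 0.222, 0.0709]
tcp_rot: [[-0.04, 0.999, 0.002], [0.999, 0.04, 0.001], [0.001, 0.003, -1.0]]
force: [0.2, -0.0, -0.3]
opening: 0.003
grasp_force: 0.0
```

```bash
python3 j.py 10; python3 - <<'E'
import cv2,numpy as np
im=cv2.imread("pics/top10.png").astype(int);g=im[:,:,1]-im[:,:,2]
for u in (251,255,259,263,267): print(u,[(v,int(g[v,u])) for v in list(range(172,178))+list(range(187,194))])
print([(u,int(g[178:186,u].mean())) for u in range(246,274)])
E
```

```text
21.6 [0.47802598 0.21948342 0.07031737]
cols236-254, rows 186-200
[[156 169 166 177 242 249 246 240 221 241 248 216 145 100  89  88  90  88]
 [156 169 167 178 242 248 237 227 220 241 248 216 156 111  90  89  89  90]
 [157 169 167 178 243 249 244 240 232 243 248 216 162 133 113  95  88  89]
 [158 168 168 176 242 250 248 235 218 241 248 221 169 149 144 112  92  89]
 [167 169 164 147 194 231 246 244 233 244 251 245 202 134 111 113 117 113]
 [170 168 153 142 143 151 172 216 217 197 192 190 166 156 157 161 164 153]
 [170 170 166 174 164 121 109 145 159 131 116 116 123 153 165 165 170 165]
 [170 169 152 135 118  96 118 153 157 122 108 106 109 130 138 138 138 129]
 [169 167 144 111 125 139 151 162 185 178 176 138 103 101 101 100 100 106]
 [168 168 161 150 230 244 242 238 221 236 242 186 119 103 104 104 108 132]
 [168 167 166 173 243 251 250 245 211 236 229 176 116  96 114 113 107 128]
 [169 167 166 178 243 250 247 234 201 237 242 204 155 137 189 168 134 149]
 [168 166 166 176 243 249 238 236 221 239 226 191 175 159 213 206 165 170]
 [167 167 166 176 242 249 244 232 220 239 218 186 180 162 2
[... 850 characters left out ...]
(175, 40), (176, 47), (177, 46), (187, 46), (188, 50), (189, 47), (190, 18), (191, 0), (192, 3), (193, 5)]
263 [(172, 6), (173, 2), (174, 17), (175, 44), (176, 49), (177, 26), (187, 26), (188, 43), (189, 44), (190, 12), (191, 3), (192, 4), (193, 5)]
267 [(172, 6), (173, 4), (174, 25), (175, 44), (176, 49), (177, 46), (187, 48), (188, 47), (189, 39), (190, 11), (191, 3), (192, 3), (193, 4)]
[(246, -1), (247, -3), (248, 10), (249, 35), (250, 42), (251, 37), (252, 40), (253, 40), (254, 33), (255, 32), (256, 37), (257, 44), (258, 45), (259, 45), (260, 44), (261, 42), (262, 42), (263, 32), (264, 20), (265, 16), (266, 27), (267, 30), (268, 36), (269, 42), (270, 20), (271, 0), (272, -3), (273, -2)]
```

```bash
python3 -c "
from rig import *
s=read_state();print(s['time_s'],s['qvel'].round(2));print(hand_in())"
```

```text
21.6 [-3.12  0.08  1.33 -0.96 -0.12 -0.9 ]
the job is handed in; nothing more can be done
None
```

The job is handed in at 21.6 s. The board was pushed back until it stalled against the fixed jaw, and the wheel alone drove the jaw until the pointer read within about 0.5 mm of the gauge mark. That reading comes from pixel measurements; `hand_in` returned no verdict. The real fingertip sat about 36.6 mm above the reported TCP: I found this by touching the bench once, at up to 63 N on the fingers, and allowed for it afterwards.

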